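Cover the flash-point cup and lift it out of its block by the handle

TASK

Put the brass cover, which is parked on the steel ring stand, onto the brass test cup that sits in the aluminium block: lower it on, do not drop it, so that it lies flush on the cup's rim all round, and let go of it. Then take the covered cup by its black handle, firmly, and lift it straight out of the block until its bottom is about 5 cm above the top of the block, keeping it level all the way, and finish while still holding it there by the handle, level and still, ready to be carried to the tester. Leave the two jars, the steel ring and the screwdriver where they are.

Things in the scene. Friction and masses are not known exactly. Their poses are not given: they have to be found in the camera images.
- cup_rim (a point): Centre of the test cup's open mouth at rim height; z up the cup's axis, the handle points along -x. Round brass cup, 57 mm tall, 55 mm outside, 50 mm inside diameter. A flange 72 mm across, 3 mm thick, its underside 14 mm below the rim (43 mm above the cup's bottom), rests on the block; the body hangs in the block's well. Loose, 0.14 to 0.25 kg.
- cup_handle (a point): Centre of the cup's black handle grip: a bar 48 mm long (its x), 16 mm wide (y), 20 mm tall (z), axes as cup_rim. It lies 66 mm out from the cup's axis and 10 mm above rim height, on a bent steel rod from the flange; level, its middle beyond the block's edge, free on both sides and below. The covered cup's mass lies near the cup's axis, so a light grip lets it turn in the fingers.
- cover_seat (a point): Centre of the underside of the cover's plate, z up; it must come to cup_rim. Brass disc 63 mm across, 4 mm thick. Under it a tapered spigot 8 mm deep (38 mm across below, 47 mm at the plate) enters and centres in the cup's mouth, and a stirrer 28 mm across hangs to 38 mm below. Flat fittings on top reach 8 mm above this point. Any yaw. Loose, 0.09 kg.
- cover_knob (a point): Centre of the cover's black upright cylindrical knob, on the cover's axis, 30 mm above cover_seat: 18 mm diameter, 26 mm tall, on a thinner brass neck. At the start the cover sits level in the mouth of the ring stand.
- stand_top (a point): Centre of the upper edge of the fixed steel ring stand where the cover is parked: a tube 58 mm outside, 51 mm inside diameter, 48 mm tall, on a round foot 84 mm across. Stand and block stand 22 to 46 cm apart, one left, one right, either way round.
- block_top (a point): Centre of the top face of the fixed aluminium block, 84 x 84 mm and 55 mm high, with a 60 mm well in which the cup hangs by its flange. Height 55 mm above the work surface.
- cup: The same brass cup; origin at the centre of its bottom, axes as cup_rim (origin 57 mm below it).
- cover: The same cover; origin and axes as cover_seat.
- block: The aluminium block; origin at the centre of its underside, on the work surface.
- jar_a: Bystander: clear sample jar with a blue cap, 56 mm diameter, 70 mm tall; origin under its centre.
- jar_b: Bystander: another such jar, 56 mm diameter, 70 mm tall; origin under its centre.
- clamp_ring: Bystander: steel clamp ring, 72 mm outside diameter, 22 mm tall, lying flat; origin under its centre.
- driver: Bystander: screwdriver with a red handle, lying on the work surface; handle towards its -x; origin under its middle.
Mind the look-alikes: they are no part of the job. What is shaped like the cover but red is not meant. Leave any blue or purple look-alike of the cup alone.

How it is judged:
On the way, in this order (a step that is already met when the one before it is completed fails the run):
1. the cover lies flush on the cup's rim, the cup still seated in the block, and the cover has been let go (distance between cover_seat and cup_rim below 0.004 m and angle between the z axis of cover_seat and the z axis of cup_rim, either way round below 0.05 rad and height (world z) of cup_rim below 0.073 m and contact force between cover and the fingers below 0.05 N), for 0.2 s.
2. the covered cup is lifted clear of the block, level (height (world z) of cup above 0.075 m and angle between cup_rim's own z axis and vertical below 0.1 rad and distance between cover_seat and cup_rim below 0.004 m), for 0.2 s.
At the end, for the whole second after the job is handed in: Fingers hold the cup by its handle, not touching the cover; cup off the block, its bottom 30 to 90 mm above the block's top, within 0.1 rad of level, still (under 20 mm/s, 0.1 rad/s); cover flush on the rim (within 4 mm, 0.05 rad) (height (world z) of cup between 0.085 and 0.145 m and angle between cup_rim's own z axis and vertical below 0.1 rad and linear speed of cup below 0.02 m/s and angular speed of cup below 0.1 rad/s and distance between cover_seat and cup_rim below 0.004 m and angle between the z axis of cover_seat and the z axis of cup_rim, either way round below 0.05 rad and contact force between cup and the fingers above 1 N and distance between the grasp point and cup_handle below 0.04 m and contact force between cover and the fingers below 0.05 N and contact force between cup and block below 0.05 N); the arm keeps its last pose, push and grip.
It fails at once if the cup is tipped by more than 0.2 rad (11 degrees) (angle between cup_rim's own z axis and vertical above 0.2 rad).
It fails at once if the cover is dropped: it moves at over 0.5 m/s (a fall of about 13 mm) with no finger on it (linear speed of cover above 0.5 m/s and contact force between cover and the fingers below 0.01 N).
It fails at once if a jar, the steel ring or the screwdriver is moved by more than 20 mm (distance of any of jar_a, jar_b, clamp_ring, driver from where it was at the start of the episode above 0.02 m).
It also fails if it takes over 58 s, if anything falls off the work surface, if the arm or the gripper's body presses on something with over 40 N, if the wrist force passes 120 N, or if a joint passes its speed limit or range.

ROBOT

A 6-joint arm with a two-finger parallel gripper is mounted at the origin on the work surface. World frame = base frame: x ahead of the robot, y to its left, z up, the work surface at z = 0. Lengths are in m, angles in rad, forces in N, time in s.
With the tool pointing down it reaches from about 0.25 to 0.775 m from the base axis. Payload 4 kg.
Tool frame: the origin (TCP) lies on the centre line of the jaws, within the pads' length; the fingertips stand 25 mm ahead of it and the grasp point (between the pads) lies 6 mm ahead of it; z points along the fingers, y is the line along which they close (so a half turn about z gives the same grasp; the last joint's range is limited). The gripper opens to 94 mm and grips with 3 to 60 N. Pads are 16 mm wide; open, the fingers measure 119 mm over their backs; the gripper's body (75 mm by 177 mm) begins 78 mm behind the grasp point.
Start: joints at [1.073, 0.087, 1.371, -0, 1.684, -0.103], TCP at [0.212, 0.508, 0.193] pointing down, gripper open.
Joint ranges: [-3.1, 3.1], [-0.76, 2.03], [0.27, 2.55], [-1.08, 4.22], [0.17, 2.65], [-2.57, 2.57]. Speed limits (rad/s): [2.79, 2.79, 3.14, 3.14, 3.14, 3.14].

INTERFACE

Orientations are given as [roll, pitch, yaw] about the fixed x, y, z axes, in that order (R = Rz(yaw) Ry(pitch) Rx(roll)).
In Python, from bench import robot, imaging gives the robot as it stands. The module is installed in compiled form; this text tells all that it offers.
- The arm moves only by the tool drive_tool, never from a script. Its argument "series" is a list of rows, each a list of 3 entries, a list of its own where there are three numbers: the finger opening in m, from 0 to 0.094, then the shift along the tool's x, y, z in m, then the turn, a rotation vector about the tool's x, y, z in rad. A call has 1 to 5 rows; each row is the pose to reach, as a shift and turn from the pose commanded when the call began, along the tool's axes at that moment; what a row does not reach only later rows make up. A row lasts 1/8 s, in which the tool goes at most 62.5 mm and 10.7 degrees, less where a joint would pass 70% of its speed; a pose out of reach is approached as far as the arm can. A call with a gripper value outside its range is refused whole. The fingers move at their own pace and stop on an object; the grip force is fixed at half the most. Time passes only in rows, so rows that repeat a pose let the fingers close. It gives the time, the measured TCP pose, the force, the opening and the grip force at its end, in the units of the state.
- robot.get_obs(): the state, without advancing time (a new reading comes with each control period).
- imaging.snapshot(name): name is "scene" or "top" or "wrist"; returns the picture (420x560x3 uint8, red, green, blue); there is no depth.
- imaging.get_calibration(name): a dict with "intrinsics" (3x3 intrinsics, pixels), "position" and "rotation" of the camera in the world. Camera axes: x right, y up, looking along -z (the intrinsics and any distortion apply to the point x, -y, -z); pixel columns grow to the right and rows downward; lengths in m; the calibration is good to about 2 mm. A picture is of the moment at which its call begins: read the wrist's pose just before it. get_calibration takes no time and is no camera call; for the wrist camera it gives the pose at the moment of the call.
- robot.close_job(): hands the job in; it is judged then, once.
The state is a dict: "time": time; "joint_positions": joint angles; "qvel": joint speeds; "joint_torque": joint torques, N m; "tool_pos": TCP position; "ee_rot": TCP orientation; "wrist_force": force on the tool from outside, world axes, zero at the start; "wrist_torque": the same for the moment, N m; "width": finger opening in m; "finger_force": force on a finger pad.
Only numpy, scipy, OpenCV 4.12 (cv2) and the standard library are available. Lean on these libraries where they do the work, as an engineer would, in place of code of your own. Each camera call takes 0.05 s, during which the arm holds its last target. There are 200 camera calls.

## Working session

There is one attempt and no reset: what is moved stays moved. The work goes in short steps, Python scripts to look and compute and a tool call to move; the robot and the scene stay as the last step left them, time stands still between calls to the robot, and variables do not carry over. Pictures are saved under pics/ and viewed, at most 10 in all, crops included, and the job is handed in when it is done.

Besides the shell and the picture viewer there is one more tool, called in YAML: its name, and indented under it one key for each argument. drive_tool: Moves the arm, as the interface text tells. Its arguments: {"type":"object","properties":{"series":{"type":"array"}},"required":["series"]}

```bash
mkdir -p pics; python3 - <<'E'
from bench import robot, imaging
import cv2,numpy as np
np.set_printoptions(precision=4,suppress=True)
for n in("top","scene"):
    im=imaging.snapshot(n); cv2.imwrite(f"pics/{n}0.png",im[:,:,::-1])
    c=imaging.get_calibration(n); print(n,c)
print(robot.get_obs())
E
```

```text
top {'intrinsics': array([[439.8859,   0.    , 281.1295],
       [  0.    , 439.8859, 211.8449],
       [  0.    ,   0.    ,   1.    ]]), 'position': array([0.294 , 0.0184, 1.3105]), 'rotation': array([ 0.2158, -0.0023, -1.5659])}
scene {'intrinsics': array([[495.6944,   0.    , 284.0496],
       [  0.    , 495.6944, 212.7158],
       [  0.    ,   0.    ,   1.    ]]), 'position': array([ 1.3577, -0.2914,  0.9614]), 'rotation': array([0.7679, 0.0143, 1.2179])}
{'time': 0.1, 'joint_positions': array([ 1.0729,  0.0879,  1.3721,  0.    ,  1.6836, -0.1031]), 'qvel': array([-0.0004, -0.0012, -0.0035,  0.0004,  0.0018,  0.0008]), 'joint_torque': array([  0.0025, -34.1252, -30.3302,   0.072 ,   0.0303,  -0.0001]), 'tool_pos': array([0.2113, 0.5073, 0.192 ]), 'ee_rot': array([-3.1397, -0.0002,  2.7468]), 'wrist_force': array([ 0.3366,  0.2716, -1.4483]), 'wrist_torque': array([ 0.025 ,  0.0416, -0.0055]), 'finger_force': 0.0, 'width': 0.09383850833484139}
```

View pics/top0.png

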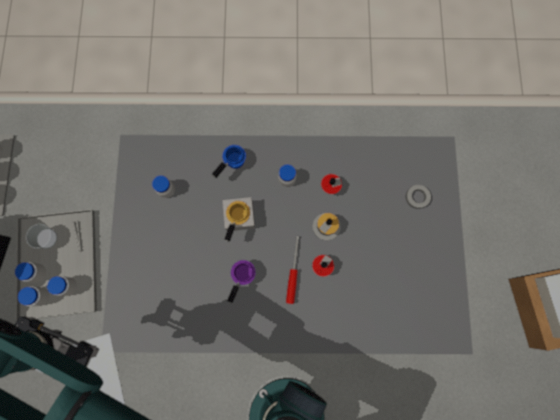

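View pics/scene0.png

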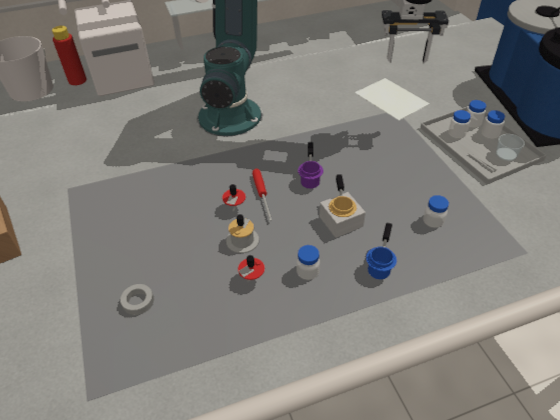

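The top view shows the brass cup in its block at (238,212) with its handle at (230,233). The brass cover on its stand is at (327,223), with red look-alikes at (332,184) and (323,265). The scene view has the cover's knob at (240,221), the cup at (343,205) and its handle at (340,183).

```bash
cat > h.py <<'E'
from bench import robot, imaging
import cv2,numpy as np
from scipy.spatial.transform import Rotation as Ro
np.set_printoptions(precision=4,suppress=True)
def ray(c,uv):
    K=c["intrinsics"]; d=np.linalg.solve(K,[uv[0],uv[1],1]); d=np.array([d[0],-d[1],-d[2]])
    return np.array(c["position"]),Ro.from_euler("xyz",c["rotation"]).apply(d)
def onz(c,uv,z):
    p,d=ray(c,uv); return p+d*(z-p[2])/d[2]
def pix(c,P):
    q=Ro.from_euler("xyz",c["rotation"]).inv().apply(np.array(P)-c["position"])
    k=c["intrinsics"]@np.array([q[0],-q[1],-q[2]]); return k[:2]/k[2]
def tool(P):  # world point -> shift in tool axes from the present TCP
    o=robot.get_obs(); return Ro.from_euler("xyz",o["ee_rot"]).inv().apply(np.array(P)-o["tool_pos"])
E
python3 - <<'E'
from h import *
t=imaging.get_calibration("top");s=imaging.get_calibration("scene")
for n,c,uv,z in[("rim",t,(238,212),.069),("rim",s,(343,204),.069),("handle",t,(230.5,233),.079),("handle",s,(340,183),.079),
 ("knobtop",s,(240,217),.091),("plate",t,(326.5,223),.052),("foot",s,(243,241),.0),
 ("jarA",t,(288,174),.07),("red1",t,(323,265),.02),("red2",t,(332,184),.02),("driver",t,(291,300),.015),("drivertip",t,(297,237),.01),("purple",t,(243,272),.05),("blue",t,(234,156),.05)]: print(n,onz(c,uv,z))
print("wrist",imaging.get_calibration("wrist"))
print(tool([.47,-.085,.25]))
E
```

```text
rim [0.565  0.1414 0.069 ]
rim [0.5694 0.1449 0.069 ]
handle [0.5017 0.1601 0.079 ]
handle [0.5047 0.1656 0.079 ]
knobtop [ 0.5399 -0.1173  0.091 ]
plate [ 0.5373 -0.1155  0.052 ]
foot [ 0.5385 -0.1163  0.    ]
jarA [ 0.68   -0.0028  0.07  ]
red1 [ 0.4182 -0.1065  0.02  ]
red2 [ 0.6645 -0.1378  0.02  ]
driver [ 0.3174 -0.013   0.015 ]
drivertip [ 0.5023 -0.031   0.01  ]
purple [0.3943 0.1245 0.05  ]
blue [0.742  0.1598 0.05  ]
wrist {'intrinsics': array([[328.1724,   0.    , 281.2738],
       [  0.    , 328.1724, 210.1446],
       [  0.    ,   0.    ,   1.    ]]), 'position': array([0.1339, 0.5399, 0.3841]), 'rotation': array([-0.2924,  0.0031,  1.1763])}
[-0.4666 -0.4473 -0.0572]
```

```bash
python3 - <<'E'
from h import *
print(tool([.539,-.116,.20]), tool([.53,-.09,.20])) ;print(Ro.from_euler("xyz",robot.get_obs()["ee_rot"]).inv()*Ro.from_euler("xyz",[np.pi,0,2.84]).as_rotvec().any() and (Ro.from_euler("xyz",robot.get_obs()["ee_rot"]).inv()*Ro.from_euler("xyz",[np.pi,0,2.84])).as_rotvec())
E
```

```text
[-0.5422 -0.4493 -0.0072] [-0.5239 -0.4287 -0.0073]Traceback (most recent call last):
  File "<stdin>", line 2, in <module>
TypeError: Argument 'other' has incorrect type (expected scipy.spatial.transform._rotation.Rotation, got numpy.bool)
```

drive_tool:
  series:
    - [0.094,[-0.045,-0.037,-0.007],[0,0,-0.093]]
    - [0.094,[-0.09,-0.075,-0.007],[0,0,-0.093]]
    - [0.094,[-0.135,-0.112,-0.007],[0,0,-0.093]]
    - [0.094,[-0.18,-0.15,-0.007],[0,0,-0.093]]
    - [0.094,[-0.225,-0.187,-0.007],[0,0,-0.093]]

```text
time: 0.72
tool_pos: [0.3476, 0.2468, 0.1997]
ee_rot: [-3.141, -0.0, 2.84]
wrist_force: [0.7, -0.4, 0.2]
width: 0.094
finger_force: 0.0
```

```bash
python3 - <<'E'
from h import *
o=robot.get_obs();print(o["tool_pos"],o["ee_rot"],tool([.539,-.116,.20]))
E
```

```text
[0.3476 0.2468 0.1997] [-3.1415 -0.      2.8402] [-0.2904 -0.2896 -0.0003]
```

drive_tool:
  series:
    - [0.094,[-0.04,-0.04,0],[0,0,0]]
    - [0.094,[-0.082,-0.082,0],[0,0,0]]
    - [0.094,[-0.124,-0.124,0],[0,0,0]]
    - [0.094,[-0.166,-0.166,0],[0,0,0]]
    - [0.094,[-0.208,-0.208,0],[0,0,0]]

```text
time: 1.35
tool_pos: [0.4845, -0.0137, 0.1997]
ee_rot: [3.141, -0.0, 2.839]
wrist_force: [1.1, 0.1, 0.8]
width: 0.0944
finger_force: 0.0
```

drive_tool:
  series:
    - [0.094,[-0.04,-0.04,0],[0,0,0]]
    - [0.094,[-0.082,-0.082,0],[0,0,0]]
    - [0.094,[-0.082,-0.082,0],[0,0,0]]

```text
time: 1.72
tool_pos: [0.5383, -0.1178, 0.1979]
ee_rot: [-3.141, -0.003, 2.835]
wrist_force: [-0.1, 0.3, -0.2]
width: 0.0942
finger_force: 0.0
```

```bash
python3 - <<'E'
from h import *
o=robot.get_obs();print(o["tool_pos"],o["ee_rot"],tool([.539,-.116,.20]))
c=imaging.get_calibration("wrist");im=imaging.snapshot("wrist");cv2.imwrite("pics/w1.png",im[:,:,::-1]);print(c)
for P in([.539,-.116,.091],[.539,-.116,.056],[.539,-.116,.052]):print(pix(c,P))
E
```

```text
[ 0.5383 -0.1178  0.1979] [-3.1411 -0.0032  2.8347] [-0.0001  0.0019 -0.0021]
{'intrinsics': array([[328.1724,   0.    , 281.2738],
       [  0.    , 328.1724, 210.1446],
       [  0.    ,   0.    ,   1.    ]]), 'position': array([ 0.4589, -0.0926,  0.3903]), 'rotation': array([-0.2893,  0.0017,  1.2641])}
[283.7549 204.4732]
[283.5687 195.5057]
[283.5497 194.5909]
```

View pics/w1.png

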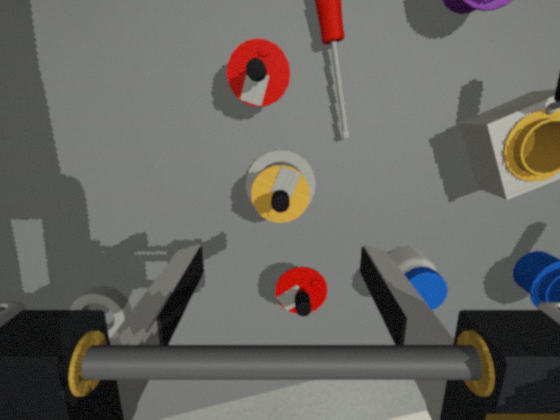

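The wrist view shows the brass cover at about (281,194) with its knob at (280,201). The red ones are at (258,73) and (301,290), and the cup is at the right (540,145).

```bash
cat >> h.py <<'E'
def blob(im,lo,hi,box):
    x0,y0,x1,y1=box; m=cv2.inRange(cv2.cvtColor(im,cv2.COLOR_RGB2HSV),lo,hi)[y0:y1,x0:x1]
    k=max(cv2.findContours(m,cv2.RETR_EXTERNAL,cv2.CHAIN_APPROX_NONE)[0],key=cv2.contourArea)
    k=cv2.convexHull(k)+np.array([x0,y0]); return cv2.fitEllipse(k),cv2.minAreaRect(k)
E
python3 - <<'E'
from h import *
im=cv2.imread("pics/w1.png")[:,:,::-1].copy()
c=imaging.get_calibration("wrist")
b=blob(im,(12,90,80),(35,255,255),(240,150,330,235))[0];print(b,onz(c,b[0],.050))
k=blob(im,(0,0,0),(180,255,45),(255,180,305,220));print(k)
r=blob(im,(12,90,80),(35,255,255),(495,95,560,195))[0];print(r)
T=Ro.from_euler("xyz",robot.get_obs()["ee_rot"]);p=robot.get_obs()["tool_pos"]
for s in(.047,-.047): print(pix(c,p+T.apply([0.008,s,.025])))
E
```

```text
((279.8794860839844, 193.1802520751953), (58.306400299072266, 59.173187255859375), 88.21151733398438) [ 0.5364 -0.1172  0.05  ]
(((279.6932067871094, 200.50738525390625), (16.3203125, 20.30256462097168), 2.5028083324432373), ((279.5, 200.5), (19.0, 15.0), 90.0))
((539.7377319335938, 144.9366455078125), (64.60273742675781, 80.20645141601562), 47.77543640136719)
[348.8619 224.6996]
[214.584  224.6249]
```

drive_tool:
  series:
    - [0.094,[0.001,0,0.035],[0,0,0]]
    - [0.094,[0.001,0,0.07],[0,0,0]]
    - [0.094,[0.001,0,0.095],[0,0,0]]
    - [0.094,[0.001,0,0.111],[0,0,0]]
    - [0.094,[0.001,0,0.111],[0,0,0]]

```text
time: 2.4
tool_pos: [0.536, -0.113, 0.0881]
ee_rot: [3.141, -0.002, 2.841]
wrist_force: [0.1, 0.2, 0.6]
width: 0.0943
finger_force: 0.0
```

```bash
python3 - <<'E'
from h import *
o=robot.get_obs();print(o["tool_pos"],o["ee_rot"],o["wrist_force"])
c=imaging.get_calibration("wrist");im=imaging.snapshot("wrist");cv2.imwrite("pics/w2.png",im[:,:,::-1])
for P in([.537,-.117,.091],[.537,-.117,.052]):print(pix(c,P))
E
```

```text
[ 0.536  -0.113   0.0881] [ 3.1413 -0.0025  2.841 ] [0.1221 0.16   0.628 ]
[276.0295 254.5834]
[276.8766 232.7136]
```

View pics/w2.png

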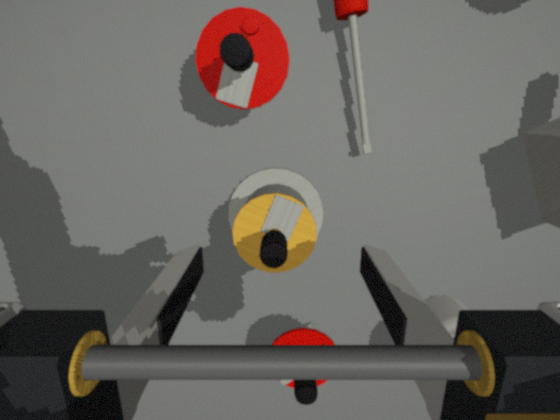

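The wrist view shows the knob between the fingers, about 9 px left of their centre (x=273 against 282). I'll shift about 5 mm and close.

drive_tool:
  series:
    - [0.094,[-0.002,-0.005,0.001],[0,0,0]]
    - [0.05,[-0.002,-0.005,0.001],[0,0,0]]
    - [0.03,[-0.002,-0.005,0.001],[0,0,0]]
    - [0.01,[-0.002,-0.005,0.001],[0,0,0]]
    - [0.01,[-0.002,-0.005,0.001],[0,0,0]]

```text
time: 3.08
tool_pos: [0.5375, -0.1196, 0.0881]
ee_rot: [3.141, 0.0, 2.84]
wrist_force: [0.2, 0.2, 0.5]
width: 0.0575
finger_force: 0.0
```

drive_tool:
  series:
    - [0.01,[0,0,0],[0,0,0]]
    - [0.01,[0,0,0],[0,0,0]]
    - [0.01,[0,0,0],[0,0,0]]
    - [0.01,[0,0,0],[0,0,0]]

```text
time: 3.58
tool_pos: [0.5375, -0.1196, 0.0881]
ee_rot: [3.142, -0.0, 2.84]
wrist_force: [0.3, -0.2, 0.1]
width: 0.0173
finger_force: 0.0
```

drive_tool:
  series:
    - [0.01,[0,0,0],[0,0,0]]
    - [0.01,[0,0,0],[0,0,0]]

```text
time: 3.82
tool_pos: [0.5375, -0.1196, 0.0881]
ee_rot: [3.141, 0.0, 2.84]
wrist_force: [-0.5, -0.6, 0.4]
width: 0.0101
finger_force: 0.0
```

```bash
python3 - <<'E'
from h import *
o=robot.get_obs();print(o)
c=imaging.get_calibration("wrist");im=imaging.snapshot("wrist");cv2.imwrite("pics/w3.png",im[:,:,::-1])
E
```

```text
{'time': 3.825, 'joint_positions': array([-0.322 ,  0.1326,  1.5309,  0.0001,  1.4781, -1.591 ]), 'qvel': array([-0.0005,  0.0005, -0.0003, -0.0002,  0.0004,  0.0001]), 'joint_torque': array([  0.0008, -34.7188, -29.0359,  -0.0173,   0.0746,   0.    ]), 'tool_pos': array([ 0.5375, -0.1196,  0.0881]), 'ee_rot': array([3.1415, 0.0001, 2.8398]), 'wrist_force': array([-0.5393, -0.5551,  0.3863]), 'wrist_torque': array([ 0.0115,  0.0169, -0.0283]), 'finger_force': 0.0, 'width': 0.010126384372836241}
```

View pics/w3.png

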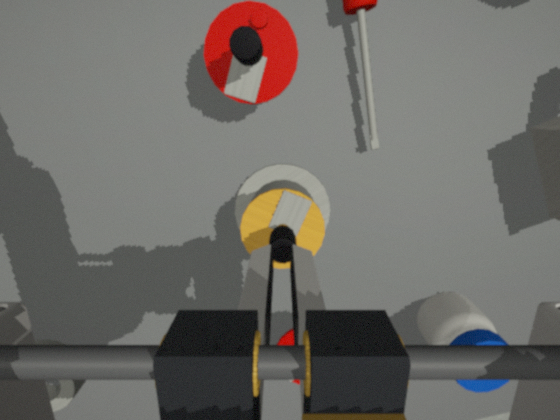

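The fingers closed to 10 mm without force, so the knob was missed. It shows at (283,243) with the tips at v≈247. I'll check from the side.

```bash
python3 - <<'E'
from h import *
c=imaging.get_calibration("scene");im=imaging.snapshot("scene")
cv2.imwrite("pics/s2.png",cv2.resize(im[90:280,150:350,::-1],None,fx=3,fy=3,interpolation=cv2.INTER_CUBIC))
o=robot.get_obs();T=Ro.from_euler("xyz",o["ee_rot"])
for q in([0,0,0],[0,0,.025]): print((pix(c,o["tool_pos"]+T.apply(q))-[150,90])*3)
print((pix(c,[.537,-.117,.091])-[150,90])*3)
E
```

```text
[266.702 382.215]
[269.131  403.1174]
[269.3222 378.4972]
```

View pics/s2.png

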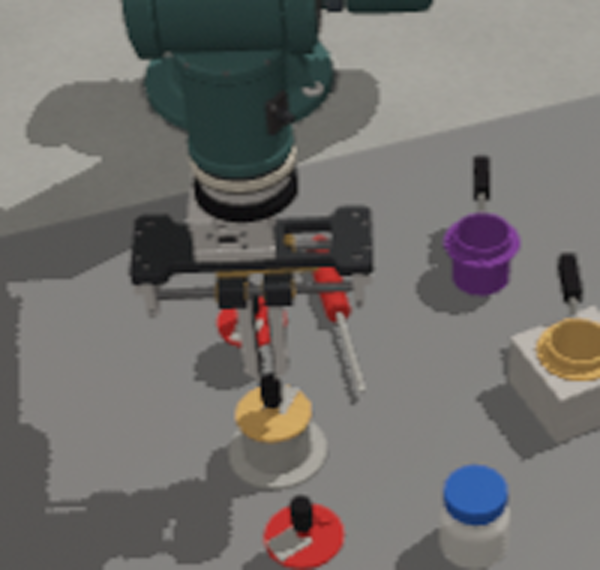

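The side view shows the fingertips ending at v≈375, at the knob's top, while the stated geometry predicts v≈403. The real tips therefore sit about 35 mm higher than stated, which agrees with the wrist view. I'll open and go lower.

drive_tool:
  series:
    - [0.06,[0,0,0],[0,0,0]]
    - [0.06,[0,0,0],[0,0,0]]
    - [0.06,[0,0,0],[0,0,0]]
    - [0.06,[0,0,0],[0,0,0]]
    - [0.06,[0,0,0],[0,0,0]]

```text
time: 4.55
tool_pos: [0.5375, -0.1196, 0.0881]
ee_rot: [3.141, 0.0, 2.84]
wrist_force: [-0.0, 0.4, 0.5]
width: 0.0569
finger_force: 0.0
```

drive_tool:
  series:
    - [0.06,[0,0,0.01],[0,0,0]]
    - [0.06,[0,0,0.02],[0,0,0]]
    - [0.06,[0,0,0.028],[0,0,0]]
    - [0.06,[0,0,0.028],[0,0,0]]

```text
time: 5.05
tool_pos: [0.5366, -0.1193, 0.0586]
ee_rot: [3.141, -0.003, 2.84]
wrist_force: [0.2, 1.0, 0.2]
width: 0.0597
finger_force: 0.0
```

```bash
python3 - <<'E'
from h import *
o=robot.get_obs();print(o["tool_pos"],o["wrist_force"])
a=imaging.snapshot("wrist")[150:350,180:380,::-1];b=imaging.snapshot("scene")[160:260,190:290,::-1]
cv2.imwrite("pics/p3.png",np.hstack([cv2.resize(a,(400,400)),cv2.resize(b,(400,400),interpolation=cv2.INTER_CUBIC)]))
E
```

```text
[ 0.5366 -0.1193  0.0586] [0.1908 1.0364 0.2355]
```

View pics/p3.png

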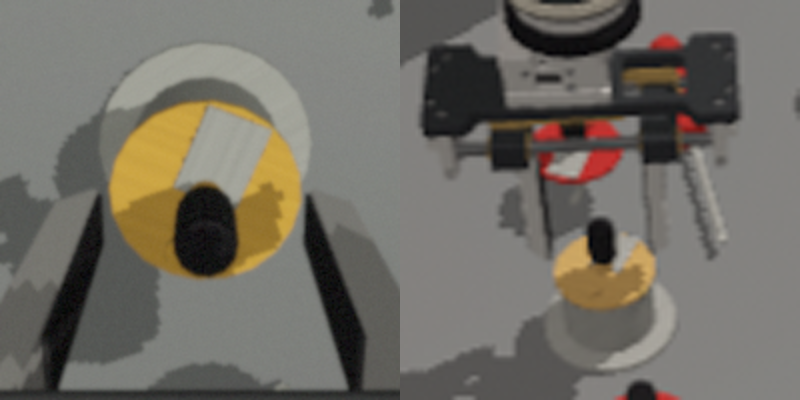

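In the wrist half the fingertips straddle the knob (knob at (205,225), tips at v≈195–245). In the scene half the tips are just above plate level. Closing.

drive_tool:
  series:
    - [0.005,[0,0,0],[0,0,0]]
    - [0.005,[0,0,0],[0,0,0]]
    - [0.005,[0,0,0],[0,0,0]]
    - [0.005,[0,0,0],[0,0,0]]
    - [0.005,[0,0,0],[0,0,0]]

```text
time: 5.78
tool_pos: [0.5375, -0.1195, 0.0601]
ee_rot: [3.141, 0.0, 2.84]
wrist_force: [0.0, -0.5, 0.2]
width: 0.0172
finger_force: 30.0
```

drive_tool:
  series:
    - [0.005,[0,0,0],[0,0,0]]
    - [0.005,[0,0,0],[0,0,0]]

```text
time: 6.02
tool_pos: [0.5376, -0.1196, 0.0601]
ee_rot: [3.141, 0.0, 2.84]
wrist_force: [-0.4, 1.0, 0.3]
width: 0.0178
finger_force: 30.0
```

Gripped (17.8 mm wide, 30 N). Lifting straight up, then part way across for a look at the cup.

drive_tool:
  series:
    - [0.005,[0,0,-0.01],[0,0,0]]
    - [0.005,[0,0,-0.03],[0,0,0]]
    - [0.005,[0,0,-0.055],[0,0,0]]
    - [0.005,[0,0,-0.08],[0,0,0]]
    - [0.005,[0,0,-0.1],[0,0,0]]

```text
time: 6.65
tool_pos: [0.5377, -0.1198, 0.1619]
ee_rot: [-3.141, 0.001, 2.84]
wrist_force: [0.3, 0.2, -0.3]
width: 0.0172
finger_force: 30.0
```

```bash
python3 - <<'E'
from h import *
o=robot.get_obs();print(o["tool_pos"],o["wrist_force"],o["width"],o["finger_force"]); print(tool([.54,0.02,.160]))
E
```

```text
[ 0.5377 -0.1198  0.1619] [ 0.2949  0.1845 -0.2738] 0.017201934837164888 29.999833119800314
[0.0394 0.1341 0.0018]
```

drive_tool:
  series:
    - [0.005,[0.008,0.03,0],[0,0,0]]
    - [0.005,[0.02,0.07,0],[0,0,0]]
    - [0.005,[0.032,0.11,0],[0,0,0]]
    - [0.005,[0.039,0.134,0],[0,0,0]]
    - [0.005,[0.039,0.134,0],[0,0,0]]

```text
time: 7.28
tool_pos: [0.54, 0.0213, 0.1606]
ee_rot: [3.141, 0.0, 2.843]
wrist_force: [-0.4, 0.2, -0.8]
width: 0.0172
finger_force: 30.0
```

drive_tool:
  series:
    - [0.005,[0,0,0],[0,0,0]]
    - [0.005,[0,0,0],[0,0,0]]

```text
time: 7.52
tool_pos: [0.5401, 0.0188, 0.1602]
ee_rot: [-3.141, 0.0, 2.838]
wrist_force: [-0.7, -0.3, -1.0]
width: 0.0172
finger_force: 30.0
```

```bash
python3 - <<'E'
from h import *
o=robot.get_obs();print(o["tool_pos"],o["ee_rot"],o["wrist_force"])
c=imaging.get_calibration("wrist");im=imaging.snapshot("wrist");cv2.imwrite("pics/w4.png",im[:,:,::-1]);print(c)
E
```

```text
[0.5401 0.0188 0.1602] [-3.1413  0.0002  2.8383] [-0.6558 -0.3056 -0.9882]
{'intrinsics': array([[328.1724,   0.    , 281.2738],
       [  0.    , 328.1724, 210.1446],
       [  0.    ,   0.    ,   1.    ]]), 'position': array([0.4599, 0.0439, 0.3522]), 'rotation': array([-0.2926,  0.0014,  1.2678])}
```

View pics/w4.png

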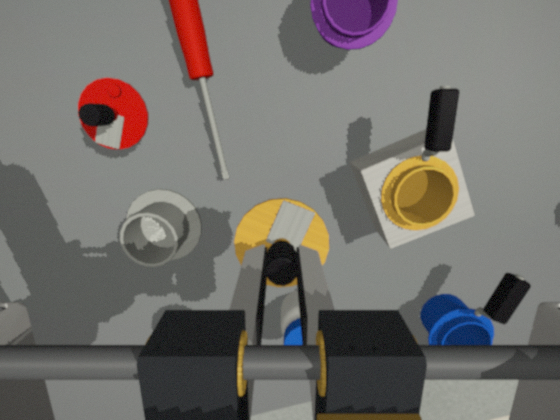

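The wrist view shows the cover held level, with its plate at (281,243). The brass cup is at (421,193), its handle spans (434,148) to (450,90), and the empty stand is at (150,240). Now precise fits.

```bash
cat > fit.py <<'E'
from h import *
from scipy.optimize import least_squares,minimize
im=cv2.imread("pics/w4.png")[:,:,::-1].copy()
c=dict(intrinsics=np.array([[328.1724,0,281.2738],[0,328.1724,210.1446],[0,0,1]]),position=np.array([0.4599,0.0439,0.3522]),rotation=np.array([-0.2926,0.0014,1.2678]))
R=Ro.from_euler("xyz",[-3.1413,.0002,2.8383]);tcp=np.array([.5401,.0188,.1602])
hsv=cv2.cvtColor(im,cv2.COLOR_RGB2HSV);br=cv2.inRange(hsv,(12,90,60),(35,255,255))
# cup: silhouette hull against projected flange+rim circles
def hullmask(pts):
    m=np.zeros((420*4,560*4),np.uint8);cv2.fillConvexPoly(m,cv2.convexHull((pts*4).astype(np.int32)),255);return m>0
a=np.linspace(0,2*np.pi,80)
m=br.copy();m[:,:370]=0;m[:140]=0;m[240:]=0
k=max(cv2.findContours(m,cv2.RETR_EXTERNAL,cv2.CHAIN_APPROX_NONE)[0],key=cv2.contourArea)[:,0].astype(float)
M=hullmask(k)
def model(p): return np.array([pix(c,[p[0]+r*np.cos(t),p[1]+r*np.sin(t),z]) for r,z in((.036,.058),(.0275,.069)) for t in a])
f=lambda p:(M^hullmask(model(p))).sum()
s=minimize(f,[.567,.143],method="Nelder-Mead",options=dict(initial_simplex=[[.567,.143],[.572,.143],[.567,.148]],xatol=2e-4));print("cup",s.x,s.fun/M.sum())
# plate: upper arc, circle of fixed radius on plane of its top edge
m=br.copy();m[:,:225]=0;m[:,340:]=0;m[:190]=0;m[238:]=0
k=cv2.findContours(m,cv2.RETR_EXTERNAL,cv2.CHAIN_APPROX_NONE)[0];k=max(k,key=cv2.contourArea);k=cv2.convexHull(k)[:,0];k=k[k[:,1]<236]
for z in(.148,.152,.156):
    P=np.array([onz(c,q,z)[:2] for q in k]);q=least_squares(lambda p:np.hypot(*(P-p).T)-.0315,[.54,.02],loss="soft_l1",f_scale=.001)
    g=least_squares(lambda p:np.hypot(*(P-p[:2]).T)-p[2],[.54,.02,.03])
    print("plate",z,q.x,g.x,R.inv().apply([*(q.x-tcp[:2]),0])[:2])
# handle: black
h=blob(im,(0,0,0),(180,255,60),(410,75,475,155))[1];print(h)
b=cv2.boxPoints(h);print([onz(c,v,.089)[:2] for v in b])
E
python3 fit.py
```

```text
cup [0.5674 0.1434] 0.035395174766264796
plate 0.148 [0.5407 0.0184] [0.541  0.0183 0.0318] [-0.0007 -0.0003]
plate 0.152 [0.5398 0.0187] [0.5394 0.0188 0.0311] [ 0.0002 -0.0002]
plate 0.156 [0.539  0.0189] [0.5378 0.0193 0.0305] [ 0.0011 -0.0002]
((440.65997314453125, 119.3800048828125), (26.587217330932617, 64.2052993774414), 8.130102157592773)
[array([0.5208, 0.1422]), array([0.476 , 0.1571]), array([0.4846, 0.1756]), array([0.53  , 0.1616])]
```

```bash
python3 - <<'E'
from h import *
o=robot.get_obs();print(o["tool_pos"],o["ee_rot"],tool([.5674,.1434,.160]))
E
```

```text
[0.5401 0.0189 0.1601] [-3.1414 -0.      2.8382] [0.0111 0.127  0.0001]
```

drive_tool:
  series:
    - [0.005,[0.003,0.03,0],[0,0,0]]
    - [0.005,[0.006,0.07,0],[0,0,0]]
    - [0.005,[0.009,0.105,0],[0,0,0]]
    - [0.005,[0.011,0.127,0],[0,0,0]]
    - [0.005,[0.011,0.127,0],[0,0,0]]

```text
time: 8.2
tool_pos: [0.5674, 0.1449, 0.1598]
ee_rot: [-3.141, -0.0, 2.841]
wrist_force: [-0.4, -0.3, -0.8]
width: 0.0174
finger_force: 30.0
```

drive_tool:
  series:
    - [0.005,[0,0,0],[0,0,0]]
    - [0.005,[0,0,0],[0,0,0]]
    - [0.005,[0,0,0],[0,0,0]]

```text
time: 8.57
tool_pos: [0.5673, 0.1436, 0.1603]
ee_rot: [-3.142, 0.0, 2.839]
wrist_force: [-0.2, -0.3, -0.6]
width: 0.0171
finger_force: 30.0
```

```bash
python3 - <<'E'
from h import *
o=robot.get_obs();print(o["tool_pos"],o["ee_rot"],tool([.5674,.1434,.0811]))
E
```

```text
[0.5673 0.1436 0.1603] [-3.1416  0.0002  2.8386] [-0.0001 -0.0002  0.0792]
```

drive_tool:
  series:
    - [0.005,[0,0,0.02],[0,0,0]]
    - [0.005,[0,0,0.04],[0,0,0]]
    - [0.005,[0,0,0.055],[0,0,0]]
    - [0.005,[0,0,0.066],[0,0,0]]
    - [0.005,[0,0,0.066],[0,0,0]]

```text
time: 9.2
tool_pos: [0.5668, 0.1443, 0.0931]
ee_rot: [-3.141, -0.002, 2.84]
wrist_force: [-0.1, -0.2, -1.3]
width: 0.0171
finger_force: 30.0
```

drive_tool:
  series:
    - [0.005,[0,0,0.003],[0,0,0]]
    - [0.005,[0,0,0.006],[0,0,0]]
    - [0.005,[0,0,0.009],[0,0,0]]
    - [0.005,[0,0,0.01],[0,0,0]]
    - [0.005,[0,0,0.01],[0,0,0]]

```text
time: 9.82
tool_pos: [0.5673, 0.1445, 0.084]
ee_rot: [3.142, -0.0, 2.84]
wrist_force: [0.0, 0.0, -1.0]
width: 0.0172
finger_force: 30.0
```

drive_tool:
  series:
    - [0.005,[0,0,0.001],[0,0,0]]
    - [0.005,[0,0,0.002],[0,0,0]]
    - [0.005,[0,0,0.002],[0,0,0]]

```text
time: 10.2
tool_pos: [0.5673, 0.1444, 0.082]
ee_rot: [-3.142, -0.0, 2.84]
wrist_force: [0.9, 0.2, -0.5]
width: 0.0171
finger_force: 30.0
```

drive_tool:
  series:
    - [0.005,[0,0,0.0005],[0,0,0]]
    - [0.005,[0,0,0.001],[0,0,0]]
    - [0.005,[0,0,0.001],[0,0,0]]

```text
time: 10.58
tool_pos: [0.5674, 0.1445, 0.0812]
ee_rot: [3.141, 0.0, 2.84]
wrist_force: [0.7, -0.2, -0.7]
width: 0.0174
finger_force: 30.0
```

drive_tool:
  series:
    - [0.005,[0,0,0.0005],[0,0,0]]
    - [0.005,[0,0,0.001],[0,0,0]]
    - [0.005,[0,0,0.001],[0,0,0]]

```text
time: 10.95
tool_pos: [0.5674, 0.1445, 0.0811]
ee_rot: [3.141, 0.001, 2.84]
wrist_force: [-2.4, -1.0, 5.8]
width: 0.0172
finger_force: 30.0
```

Contact is at exactly the expected height, so I'll release.

drive_tool:
  series:
    - [0.06,[0,0,0],[0,0,0]]
    - [0.06,[0,0,0],[0,0,0]]
    - [0.06,[0,0,0],[0,0,0]]
    - [0.06,[0,0,0],[0,0,0]]
    - [0.06,[0,0,0],[0,0,0]]

```text
time: 11.58
tool_pos: [0.5673, 0.1445, 0.08]
ee_rot: [3.142, -0.0, 2.84]
wrist_force: [-0.1, 0.5, -0.7]
width: 0.0595
finger_force: 0.0
```

drive_tool:
  series:
    - [0.06,[0,0,-0.015],[0,0,0]]
    - [0.06,[0,0,-0.04],[0,0,0]]
    - [0.06,[0,0,-0.07],[0,0,0]]
    - [0.06,[0.005,0,-0.08],[0,0,0]]
    - [0.06,[0.005,0,-0.08],[0,0,0]]

```text
time: 12.2
tool_pos: [0.5628, 0.1462, 0.1613]
ee_rot: [3.14, 0.002, 2.84]
wrist_force: [-0.1, 0.6, -0.2]
width: 0.0599
finger_force: 0.0
```

drive_tool:
  series:
    - [0.06,[0.03,0,0],[0,0,0]]
    - [0.06,[0.06,0,0],[0,0,0]]
    - [0.06,[0.06,0,0],[0,0,0]]
    - [0.06,[0.06,0,0],[0,0,0]]

```text
time: 12.7
tool_pos: [0.5054, 0.1635, 0.1593]
ee_rot: [-3.141, -0.0, 2.84]
wrist_force: [0.7, 0.1, -0.0]
width: 0.0597
finger_force: 0.0
```

```bash
python3 - <<'E'
from h import *
o=robot.get_obs();print(o["tool_pos"],o["ee_rot"],o["wrist_force"])
c=imaging.get_calibration("wrist");im=imaging.snapshot("wrist");cv2.imwrite("pics/w5.png",im[:,:,::-1]);print(c)
cv2.imwrite("pics/w5c.png",im[100:400,130:430,::-1])
b=imaging.snapshot("scene")[140:260,290:410,::-1]
cv2.imwrite("pics/p5.png",np.hstack([cv2.resize(im[100:400,130:430,::-1],(400,400)),cv2.resize(b,(400,400),interpolation=cv2.INTER_CUBIC)]))
E
```

```text
[0.5054 0.1635 0.1593] [-3.141  -0.0005  2.8398] [ 0.6965  0.0674 -0.0314]
{'intrinsics': array([[328.1724,   0.    , 281.2738],
       [  0.    , 328.1724, 210.1446],
       [  0.    ,   0.    ,   1.    ]]), 'position': array([0.4253, 0.1885, 0.3514]), 'rotation': array([-0.2921,  0.0017,  1.2693])}
```

View pics/p5.png

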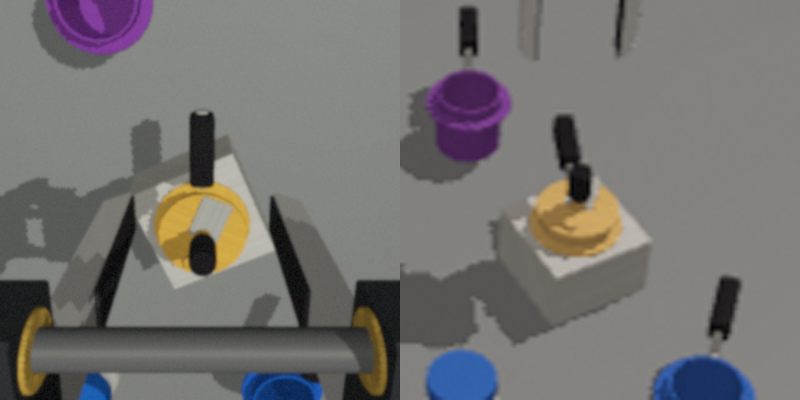

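The left crop shows the cover seated on the cup at (202,225), with the handle at (202,148) parallel to the tool axis. The scene crop shows the cover lying flat on the rim. Now the handle offset.

```bash
python3 - <<'E'
from h import *
im=cv2.imread("pics/w5.png")[:,:,::-1].copy();c=imaging.get_calibration("wrist")
h=blob(im,(0,0,0),(180,255,60),(255,175,310,238))[1];print(h)
P=np.array([onz(c,v,.089) for v in cv2.boxPoints(h)]);print(P)
T=np.array([tool(p) for p in P]);print(T,T.mean(0))
b=blob(im,(12,90,60),(35,255,255),(235,230,330,310))[0];print(b,onz(c,b[0],.071),tool([.5674,.1434,.071]))
E
```

```text
((281.0, 210.5), (18.0, 53.0), 0.0)
[[0.5216 0.1498 0.089 ]
 [0.4775 0.1639 0.089 ]
 [0.4818 0.178  0.089 ]
 [0.5262 0.1645 0.089 ]]
[[-0.0191 -0.0083  0.0705]
 [ 0.0272 -0.0079  0.0705]
 [ 0.0272  0.0068  0.0705]
 [-0.0191  0.0072  0.0705]] [ 0.0041 -0.0006  0.0705]
((281.1015625, 269.5443420410156), (69.98387908935547, 71.59518432617188), 110.0514907836914) [0.562  0.1453 0.071 ] [-0.0648 -0.0007  0.0885]
```

drive_tool:
  series:
    - [0.06,[-0.001,-0.0005,0.03],[0,0,0]]
    - [0.06,[-0.001,-0.0005,0.06],[0,0,0]]
    - [0.06,[-0.001,-0.0005,0.085],[0,0,0]]
    - [0.06,[-0.001,-0.0005,0.104],[0,0,0]]
    - [0.06,[-0.001,-0.0005,0.104],[0,0,0]]

```text
time: 13.42
tool_pos: [0.5051, 0.1623, 0.0539]
ee_rot: [-3.139, -0.004, 2.839]
wrist_force: [-0.6, 0.0, -0.0]
width: 0.06
finger_force: 0.0
```

```bash
python3 - <<'E'
from h import *
o=robot.get_obs();print(o["tool_pos"],o["ee_rot"],o["wrist_force"])
im=imaging.snapshot("wrist");b=imaging.snapshot("scene")[130:250,280:400,::-1]
cv2.imwrite("pics/p6.png",np.hstack([cv2.resize(im[100:400,130:430,::-1],(400,400)),cv2.resize(b,(400,400),interpolation=cv2.INTER_CUBIC)]))
E
```

```text
[0.5051 0.1623 0.0539] [-3.1394 -0.0039  2.8391] [-0.6444  0.0292 -0.0321]
```

View pics/p6.png

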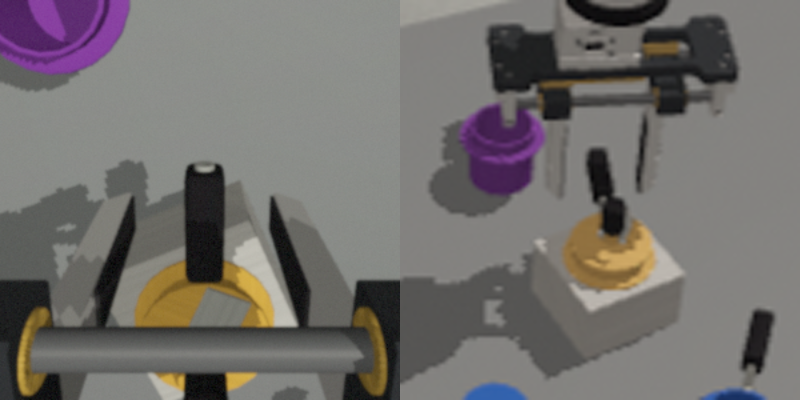

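The fingers straddle the handle, with the tips at v≈195–245 against the handle's 165–280. Closing.

drive_tool:
  series:
    - [0.0,[0,0,0],[0,0,0]]
    - [0.0,[0,0,0],[0,0,0]]
    - [0.0,[0,0,0],[0,0,0]]
    - [0.0,[0,0,0],[0,0,0]]
    - [0.0,[0,0,0],[0,0,0]]

```text
time: 14.15
tool_pos: [0.5061, 0.1631, 0.0562]
ee_rot: [3.141, 0.0, 2.84]
wrist_force: [-0.3, 0.0, -0.3]
width: 0.0158
finger_force: 30.0
```

drive_tool:
  series:
    - [0.0,[0,0,0],[0,0,0]]
    - [0.0,[0,0,0],[0,0,0]]
    - [0.0,[0,0,0],[0,0,0]]

```text
time: 14.52
tool_pos: [0.5061, 0.1631, 0.0562]
ee_rot: [3.141, -0.0, 2.84]
wrist_force: [-0.8, 0.4, 1.3]
width: 0.0157
finger_force: 30.0
```

drive_tool:
  series:
    - [0.0,[0,0,-0.002],[0,0,0]]
    - [0.0,[0,0,-0.004],[0,0,0]]
    - [0.0,[0,0,-0.006],[0,0,0]]
    - [0.0,[0,0,-0.006],[0,0,0]]

```text
time: 15.02
tool_pos: [0.5061, 0.163, 0.0621]
ee_rot: [3.141, -0.0, 2.84]
wrist_force: [-0.6, 0.7, -3.3]
width: 0.0162
finger_force: 30.0
```

```bash
python3 - <<'E'
from h import *
o=robot.get_obs();print(o["tool_pos"],o["ee_rot"],o["wrist_force"],o["wrist_torque"],o["width"],o["finger_force"])
im=imaging.snapshot("wrist");b=imaging.snapshot("scene")[130:250,280:400,::-1]
cv2.imwrite("pics/p7.png",np.hstack([cv2.resize(im[100:400,130:430,::-1],(400,400)),cv2.resize(b,(400,400),interpolation=cv2.INTER_CUBIC)]))
E
```

```text
[0.5061 0.163  0.0621] [ 3.1415 -0.      2.8398] [-0.5976  0.6967 -3.2515] [ 0.0194  0.108  -0.0326] 0.0162092958008548 29.999296367168427
```

Holding with the full weight (~3.3 N) after a 6 mm lift. I'll check numerically for any tilt in the fingers, using the shift of image patches against the pre-grip picture.

```bash
cat > tilt.py <<'E'
from h import *
import sys
def calib(p,e):  # wrist camera from tool pose, mount taken from the present calibration
    o=robot.get_obs();c=imaging.get_calibration("wrist");T=Ro.from_euler("xyz",o["ee_rot"]);N=Ro.from_euler("xyz",e)
    d=T.inv().apply(c["position"]-o["tool_pos"]);r=T.inv()*Ro.from_euler("xyz",c["rotation"])
    return dict(intrinsics=c["intrinsics"],position=np.array(p)+N.apply(d),rotation=(N*r).as_euler("xyz"))
A=cv2.imread("pics/p6.png")[:,:400]
cA=calib([.5051,.1623,.0539],[-3.1394,-.0039,2.8391])
tcp0=np.array([.5061,.1631,.0562]); grip=np.array([.5061,.1631,.079])
cB=imaging.get_calibration("wrist");p=robot.get_obs()["tool_pos"];B=imaging.snapshot("wrist")[:,:,::-1].copy()
cv2.imwrite(sys.argv[1],B); B=cv2.resize(B[100:400,130:430],(400,400))
ax=Ro.from_euler("xyz",[np.pi,0,2.84]).apply([0,1,0])
crop=lambda q:(np.array(q)-[130,100])*400/300
for name,box,z in(("plate",(180,265,270,325),.072),("plateL",(132,275,182,325),.072),("handle_end",(180,155,228,215),.089)):
    x0,y0,x1,y1=box;t=A[y0:y1,x0:x1]
    r=cv2.matchTemplate(B,t,cv2.TM_CCOEFF_NORMED);_,s,_,l=cv2.minMaxLoc(r)
    P=onz(cA,np.array([(x0+x1)/2,(y0+y1)/2])*.75+[130,100],z)
    pr=[crop(pix(cB,grip+Ro.from_rotvec(ax*a).apply(P-grip)+p-tcp0))-crop(pix(cA,P)) for a in(-.1,0,.1)]
    print(name,s,"measured",np.array(l)-[x0,y0],"pred -.1,0,.1:",*pr)
E
python3 tilt.py pics/w7.png
```

```text
plate 0.6322084069252014 measured [-156 -196] pred -.1,0,.1: [-2.1174  1.701 ] [-2.4843 -4.4282] [ -2.8208 -10.9707]
plateL 0.4606631100177765 measured [-110   19] pred -.1,0,.1: [-2.6781  2.1201] [-1.7677 -4.4225] [ -0.9324 -11.3908]
handle_end 0.9810952544212341 measured [-2 -3] pred -.1,0,.1: [-2.5071 -7.7068] [-2.516  -3.5247] [-2.5246  1.1849]
```

The handle's end moved -3 px against -3.5 px predicted for no tilt (0.1 rad would give about 4.5 px), so the cup is level. Lifting on.

drive_tool:
  series:
    - [0.0,[0,0,-0.005],[0,0,0]]
    - [0.0,[0,0,-0.013],[0,0,0]]
    - [0.0,[0,0,-0.022],[0,0,0]]
    - [0.0,[0,0,-0.03],[0,0,0]]
    - [0.0,[0,0,-0.035],[0,0,0]]

```text
time: 15.8
tool_pos: [0.5065, 0.1631, 0.0981]
ee_rot: [3.141, 0.001, 2.84]
wrist_force: [-0.3, -0.2, -3.5]
width: 0.0156
finger_force: 30.0
```

drive_tool:
  series:
    - [0.0,[0,0,-0.01],[0,0,0]]
    - [0.0,[0,0,-0.023],[0,0,0]]
    - [0.0,[0,0,-0.036],[0,0,0]]
    - [0.0,[0,0,-0.046],[0,0,0]]
    - [0.0,[0,0,-0.051],[0,0,0]]

```text
time: 16.42
tool_pos: [0.5065, 0.1631, 0.1492]
ee_rot: [3.141, 0.001, 2.84]
wrist_force: [0.7, -0.1, -2.6]
width: 0.0156
finger_force: 30.0
```

drive_tool:
  series:
    - [0.0,[0,0,0],[0,0,0]]
    - [0.0,[0,0,0],[0,0,0]]
    - [0.0,[0,0,0],[0,0,0]]
    - [0.0,[0,0,0],[0,0,0]]
    - [0.0,[0,0,0],[0,0,0]]

```text
time: 17.05
tool_pos: [0.506, 0.163, 0.1479]
ee_rot: [-3.142, -0.0, 2.84]
wrist_force: [0.0, 0.2, -2.6]
width: 0.0162
finger_force: 30.0
```

```bash
python3 tilt.py pics/w8.png|tail -1; python3 - <<'E'
from h import *
o=robot.get_obs();print(o["tool_pos"],o["ee_rot"],o["wrist_force"],o["qvel"],o["finger_force"])
a,b=[cv2.imread(f"pics/w{i}.png",0) for i in(7,8)]
for n,(x0,y0,x1,y1) in dict(handle=(262,205,305,262),plate=(220,290,340,340),low=(240,365,330,415)).items():
    r=cv2.matchTemplate(b[y0-12:y1+5,x0-12:x1+12],a[y0:y1,x0:x1],cv2.TM_CCOEFF_NORMED);_,s,_,l=cv2.minMaxLoc(r);print(n,s,np.array(l)-12)
E
```

```text
handle_end 0.8803858757019043 measured [-3 -3] pred -.1,0,.1: [-2.5061 -7.7188] [-2.5153 -3.5406] [-2.5242  1.1641]
[0.506 0.163 0.148] [-3.1416 -0.0002  2.8398] [-0.1644  0.6264 -3.5282] [-0.0002 -0.0002 -0.0021 -0.0005  0.0031  0.    ] 29.999403655529022
handle 0.8902586102485657 [0 0]
plate 0.9678381085395813 [0 0]
low 0.9803919792175293 [0 0]
```

The image in the tool frame hasn't changed: the cup is level and still, about 5 cm above the block. Handing in.

```bash
python3 -c "
from bench import robot
print(robot.close_job())"
```

```text
the job is handed in; nothing more can be done
None
```

The brass cover sits on the test cup, and the arm is holding the covered cup by its handle, level and still by my camera checks, with its bottom about 5 cm above the block; I handed the job in at about 17 s, but the judging result was not shown.

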